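Top up the bottle crate and log the case

ROBOT

A 6-joint arm with a two-finger parallel gripper is mounted at the origin on the work surface. World frame = base frame: x ahead of the robot, y to its left, z up, the work surface at z = 0. Lengths are in mm, angles in degrees, forces in N, time in s.
With the tool pointing down it reaches from about 325 to 925 mm from the base axis. Payload 3.1 kg.
Tool frame: the origin (TCP) lies at the very end of the fingers, on their centre line; the grasp point (between the pads) lies grasp_offset behind it (grasp_offset is the distance from the TCP to the grasp point, in mm); z points along the fingers, x is the direction in which the jaws open and shut, and the axes are right-handed (so a half turn about z gives the same grasp; the last joint's range is limited). The gripper opens to 85 mm and grips with 20 to 120 N. Pads are 22 mm wide; open, the fingers measure 114 mm over their backs; the gripper's body (76 mm by 85 mm) begins 54 mm behind the grasp point. The pads swing forward as they close: fully open they stand 13 mm farther back than shut.
Start: joints at [-75.699, 12.427, 92.441, -0, 75.132, -6.429], TCP at [221.245, -584.542, 231.3] pointing down, gripper open.
Joint ranges: [-157.48, 157.48], [-44.54, 120.13], [17.64, 146.25], [-64.5, 244.5], [7.68, 150.69], [-147.95, 147.95]. Speed limits (degrees/s): [159.86, 159.86, 180, 180, 180, 180].

INTERFACE

Orientations are given as [roll, pitch, yaw] about the fixed x, y, z axes, in that order (R = Rz(yaw) Ry(pitch) Rx(roll)).
In Python, from station import * gives the robot as it stands. Calls block until the motion is done:
- goto(position, orientation): joint-space move of the TCP to a pose.
- move_l(position, attitude=None, speed=150): straight line of the TCP; attitude=None keeps the orientation; speed is the mean speed in mm/s.
- move_j(angles): joint-space move.
- grip(opening, squeeze=None): finger opening in mm; squeeze is the grip in N (None keeps the last); returns when the fingers have stopped.
- wait(seconds).
- solve_ik(position, orientation): joint angles nearest the present ones, or None.
- get_obs(): the state.
- get_image(name): name is "scene" or "top" or "wrist"; returns the picture (420x560x3 uint8, red, green, blue); there is no depth.
- get_calibration(name): a dict with "fx", "fy", "cx", "cy" (pixels), "R" (3x3) and "t" (3): a world point X has camera coordinates R X + t; the wrist camera has in their place "mount" (4x4, takes a point from camera to tool coordinates, whose origin is the TCP and whose axes are the tool frame's). Camera axes: x right, y down, z forward; pixel columns grow to the right and rows downward; lengths in mm; the calibration is good to about 2 mm. The wrist camera is an equidistant fisheye: a pixel r from the principal point sees the ray r / f radians off the axis. A picture is of the moment at which its call begins: read the wrist's pose just before it. get_calibration takes no time and is no camera call.
A pose or a line that the arm cannot do raises Unreachable and nothing moves.
- sign_off(): hands the job in, once; it reports no verdict.
Trained networks look in the newest picture that a camera, given by its name, has taken for a name from the list of things; names that differ only in an ending like _2 or _b are one class to them, and where a whole thing is asked for, a point or a joint stands for the part that bears it (a point fixed in the world has none). Each returns a list of dicts, best first, with "score" (0 to 1); they miss things now and then, are a little off and sometimes report something else, mostly with a low value. They report only what shows in the picture. A call takes as long as a camera call.
- spot_in(name, camera): "extent" ([centre column, centre row, width, height] in pixels, round what is visible of it).
- regions_of(name, camera): "region" (420x560 bool, what is visible of it) and "extent" ([centre column, centre row, width, height] in pixels, round what is visible of it).
The state is a dict: "t": time; "joint_pos": joint angles; "qvel": joint speeds; "effort": joint torques, N m; "tcp_pos": TCP position; "ee_rot": TCP orientation; "wrist_force": force on the tool from outside, world axes, zero at the start; "moment": the same for the moment, N m; "grip_width": finger opening in mm.
Only numpy, scipy, OpenCV 4.12 (cv2) and the standard library are available. Lean on these libraries where they do the work, as an engineer would, in place of code of your own. Each camera call takes 0.05 s, during which the arm holds its last target.

TASK

Put a spare bottle into each empty cell of the crate, standing upright on the cell floor with its label facing the orange side squarely; leave the bottles that are already packed in their cells. When the crate is full, pull the counter's red handle all the way out to its stop, hold it there for about a second, and let it go home to log the case. Do not shift the tape roll, the jar or the tub of caps.

Things in the scene. Friction and masses are not known exactly. Their poses are not given: they have to be found in the camera images.
- crate: bottle crate fixed to the bench, 154 mm (its x) by 228 mm (its y) and 50 mm high, open on top; 2 by 3 cells, each 68 mm square inside, at 74 mm pitch, walls 6 mm, floor 6 mm thick. Its +x long side carries an orange rail (12 mm thick); the other sides are blue. Origin at the centre of the underside, x axis points out through the orange side
- cell1 (a point): centre of the floor of crate cell 1 (row away from the orange side), 6 mm above the bench, axes as the crate's
- cell2 (a point): centre of the floor of crate cell 2 (row away from the orange side), 6 mm above the bench, axes as the crate's
- cell3 (a point): centre of the floor of crate cell 3 (row away from the orange side), 6 mm above the bench, axes as the crate's
- cell4 (a point): centre of the floor of crate cell 4 (row beside the orange side), 6 mm above the bench, axes as the crate's
- cell5 (a point): centre of the floor of crate cell 5 (row beside the orange side), 6 mm above the bench, axes as the crate's
- cell6 (a point): centre of the floor of crate cell 6 (row beside the orange side), 6 mm above the bench, axes as the crate's
- packed1: bottle already packed in cell 1 (or absent: then that cell is empty): dark, 128 mm tall: round body 60 mm diameter, 78 high; dark grey cap 28 mm diameter from 90 to 128 up. White label on one side; from it a white strip 11 mm wide runs up over the shoulder to the middle of the cap top. Origin: centre of the underside; z up, x out through the label middle. 0.26 kg
- packed2: bottle already packed in cell 2 (or absent: then that cell is empty): dark, 128 mm tall: round body 60 mm diameter, 78 high; dark grey cap 28 mm diameter from 90 to 128 up. White label on one side; from it a white strip 11 mm wide runs up over the shoulder to the middle of the cap top. Origin: centre of the underside; z up, x out through the label middle. 0.26 kg
- packed3: bottle already packed in cell 3 (or absent: then that cell is empty): dark, 128 mm tall: round body 60 mm diameter, 78 high; dark grey cap 28 mm diameter from 90 to 128 up. White label on one side; from it a white strip 11 mm wide runs up over the shoulder to the middle of the cap top. Origin: centre of the underside; z up, x out through the label middle. 0.26 kg
- packed4: bottle already packed in cell 4 (or absent: then that cell is empty): dark, 128 mm tall: round body 60 mm diameter, 78 high; dark grey cap 28 mm diameter from 90 to 128 up. White label on one side; from it a white strip 11 mm wide runs up over the shoulder to the middle of the cap top. Origin: centre of the underside; z up, x out through the label middle. 0.26 kg
- packed5: bottle already packed in cell 5 (or absent: then that cell is empty): dark, 128 mm tall: round body 60 mm diameter, 78 high; dark grey cap 28 mm diameter from 90 to 128 up. White label on one side; from it a white strip 11 mm wide runs up over the shoulder to the middle of the cap top. Origin: centre of the underside; z up, x out through the label middle. 0.26 kg
- packed6: bottle already packed in cell 6 (or absent: then that cell is empty): dark, 128 mm tall: round body 60 mm diameter, 78 high; dark grey cap 28 mm diameter from 90 to 128 up. White label on one side; from it a white strip 11 mm wide runs up over the shoulder to the middle of the cap top. Origin: centre of the underside; z up, x out through the label middle. 0.26 kg
- spare1: spare bottle standing on the bench: dark, 128 mm tall: round body 60 mm diameter, 78 high; dark grey cap 28 mm diameter from 90 to 128 up. White label on one side; from it a white strip 11 mm wide runs up over the shoulder to the middle of the cap top. Origin: centre of the underside; z up, x out through the label middle. 0.26 kg
- spare2: spare bottle standing on the bench: dark, 128 mm tall: round body 60 mm diameter, 78 high; dark grey cap 28 mm diameter from 90 to 128 up. White label on one side; from it a white strip 11 mm wide runs up over the shoulder to the middle of the cap top. Origin: centre of the underside; z up, x out through the label middle. 0.26 kg
- spare3: spare bottle standing on the bench: dark, 128 mm tall: round body 60 mm diameter, 78 high; dark grey cap 28 mm diameter from 90 to 128 up. White label on one side; from it a white strip 11 mm wide runs up over the shoulder to the middle of the cap top. Origin: centre of the underside; z up, x out through the label middle. 0.26 kg
- spare4: spare bottle standing on the bench: dark, 128 mm tall: round body 60 mm diameter, 78 high; dark grey cap 28 mm diameter from 90 to 128 up. White label on one side; from it a white strip 11 mm wide runs up over the shoulder to the middle of the cap top. Origin: centre of the underside; z up, x out through the label middle. 0.26 kg
- spare5: spare bottle standing on the bench: dark, 128 mm tall: round body 60 mm diameter, 78 high; dark grey cap 28 mm diameter from 90 to 128 up. White label on one side; from it a white strip 11 mm wide runs up over the shoulder to the middle of the cap top. Origin: centre of the underside; z up, x out through the label middle. 0.26 kg
- counter: case counter fixed to the bench: grey box 130 by 90 mm, 85 mm high, with a red pull handle at its front. Origin at the foot of the front face's middle; its -x is the way the handle pulls out
- pull (a joint): travel of the counter's sprung pull handle: 0 = home, 0.060 m = fully out at its stop (along the counter's -x); the spring takes about 3 N at home and 7 N fully out and draws it home when released
- pull_grip (a point): grip point of the red pull handle, an upright block 18 mm thick (along the pull), 40 mm wide, from 40 to 90 mm above the bench; this point is 80 mm above the bench, on the block's centre; when home the block's rear face is 45 mm clear of the grey box. Axes as the counter's
- tape_roll: bystander: yellow roll of tape lying flat, 90 mm diameter, 40 mm high, origin at the centre of its underside
- jar: bystander: amber jar 64 mm diameter, 75 mm high, origin at the centre of its underside
- caps_tub: bystander: white open tub of loose grey caps, 80 by 100 mm, 60 mm high, origin at the centre of its underside

How it is judged:
By the outcome, as a careful person would: the job done as asked, in the order asked, and still so for the second after the job is handed in, with the robot touching nothing.
Of packed1, packed2, packed3, packed4, packed5, packed6 only 1 to 3 are there at a start; the rules pass over those that are not, and their reading is None.
At some moment in a run one of spare1, spare2, spare3, spare4, spare5 may be knocked a few centimetres aside while the robot is not near it.
It also fails if it takes over 210 s, if anything falls off the work surface, if the arm or the gripper's body presses on something with over 40 N, if the wrist force passes 120 N, or if a joint passes its speed limit or range.

## Working session

There is one attempt and no reset: what is moved stays moved. The work goes in short steps, each a Python script; the robot and the scene stay as the last script left them, time stands still between calls to the robot, and variables do not carry over. Pictures are saved under pics/ and viewed, and the job is handed in when it is done.

```bash
mkdir -p pics; ls
python3 - <<'E'
from station import *
import cv2
o=get_obs();print(o)
for n in ["scene","top","wrist"]:
    im=get_image(n);cv2.imwrite(f"pics/{n}0.png",im[:,:,::-1]);print(n,get_calibration(n))
E
```

```text
pics
{'t': 0.0, 'joint_pos': array([-7.56987643e+01,  1.24771273e+01,  9.25300787e+01,  7.89408788e-04,
        7.51308613e+01, -6.42836754e+00]), 'qvel': array([ 0.05558552,  0.04889236, -0.10185337,  0.00568161,  0.02003543,
        0.05651352]), 'effort': array([-2.81492248e-04, -3.96847272e+01, -3.03855157e+01, -2.11755073e-04,
        9.79964709e-03,  9.35481069e-06]), 'tcp_pos': array([ 221.04644143, -583.72722248,  229.94967603]), 'ee_rot': array([-1.79983784e+02,  1.37113911e-01, -6.92705809e+01]), 'wrist_force': array([-0.45719623, -0.05547028, -0.41818929]), 'moment': array([-0.00725653, -0.01250279, -0.00420024]), 'grip_width': 85.66206980079102}
scene {'fx': 504.30706418357767, 'fy': 504.30706418357767, 'cx': 272.57347350384816, 'cy': 215.36098598435902, 'R': array([[-0.22155597,  0.97514451,  0.0024764 ],
       [ 0.81062746,  0.18558756, -0.55537409],
       [-0.54202958, -0.12103901, -0.83159695]]), 't': array([ 121.66730405, -458.0561549 , 1650.3066516 ])}
top {'fx': 441.0987444383958, 'fy': 441.0987444383958, 'cx': 283.21420525476606, 'cy': 203.9106455639152, 'R': array([[-1.55897870e-02, -9.99877996e-01,  9.75303332e-04],
       [-9.87944966e-01,  1.52534649e-02, -1.54052183e-01],
       [ 1.54018511e-01, -3.36518673e-03, -9.88062232e-01]]), 't': array([  36.72227185,  623.97920859, 1077.82709033])}
wrist {'fx': 325.19226210127806, 'fy': 325.19226210127806, 'cx': 273.49377193754634, 'cy': 211.58077957345128, 'mount': array([[ 9.99999009e-01,  1.28774051e-03,  5.68889129e-04,
        -7.43800715e-01],
       [-1.39309202e-03,  9.63423067e-01,  2.67981441e-01,
        -6.78407944e+01],
       [-2.02990353e-04, -2.67981968e-01,  9.63423906e-01,
        -1.41861008e+02],
       [ 0.00000000e+00,  0.00000000e+00,  0.00000000e+00,
         1.00000000e+00]])}
```

View pics/scene0.png

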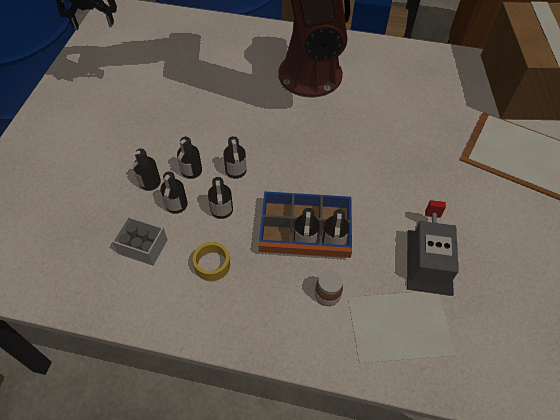

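View pics/top0.png

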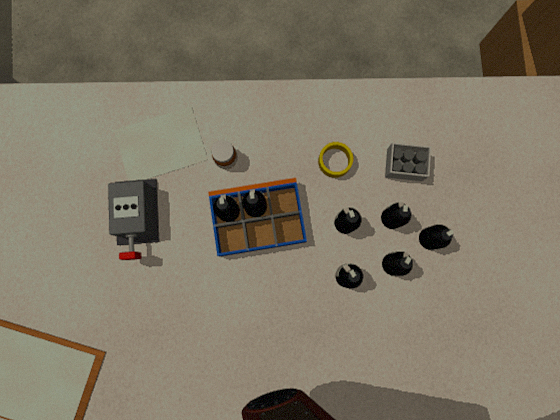

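View pics/wrist0.png

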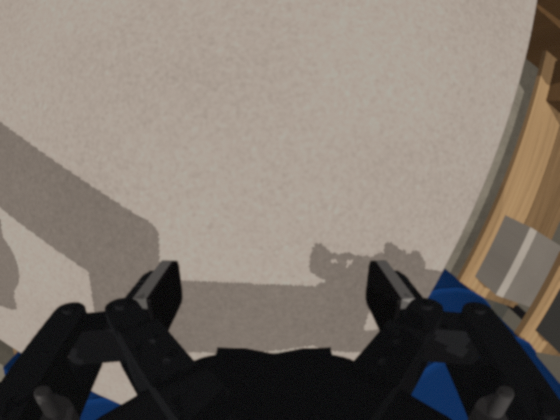

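```bash
cat > h.py <<'E'
from station import *
import numpy as np, cv2
from scipy.spatial.transform import Rotation as Ro
import station
def pose():
    o=get_obs(); return np.array(o['tcp_pos']),Ro.from_euler('xyz',o['ee_rot'],degrees=True).as_matrix()
def ray_fixed(n,u,v):
    c=get_calibration(n);d=np.array([(u-c['cx'])/c['fx'],(v-c['cy'])/c['fy'],1.])
    R=np.array(c['R']);return -R.T@c['t'],R.T@d
def ray_wrist(P,u,v):
    c=get_calibration('wrist');M=c['mount'];x,y=(u-c['cx']),(v-c['cy']);r=np.hypot(x,y);th=r/c['fx']
    d=np.array([np.sin(th)*x/max(r,1e-9),np.sin(th)*y/max(r,1e-9),np.cos(th)])
    p,R=P;return R@M[:3,3]+p,R@M[:3,:3]@d
def atz(ray,z):
    o,d=ray;return o+d*(z-o[2])/d[2]
def proj_fixed(n,X):
    c=get_calibration(n);q=np.array(c['R'])@np.array(X)+c['t'];return np.array([c['cx']+c['fx']*q[0]/q[2],c['cy']+c['fy']*q[1]/q[2]])
def proj_wrist(P,X):
    c=get_calibration('wrist');M=c['mount'];p,R=P
    q=M[:3,:3].T@(R.T@(np.array(X)-p)-M[:3,3]);th=np.arctan2(np.hypot(q[0],q[1]),q[2]);a=np.arctan2(q[1],q[0])
    return np.array([c['cx']+c['fx']*th*np.cos(a),c['cy']+c['fx']*th*np.sin(a)])
def save(n,im,box=None,s=1):
    if box: im=im[box[1]:box[3],box[0]:box[2]]
    if s!=1: im=cv2.resize(im,None,fx=s,fy=s,interpolation=cv2.INTER_CUBIC)
    cv2.imwrite('pics/'+n,np.ascontiguousarray(im[:,:,::-1]))
E
python3 - <<'E'
from h import *
print([k for k in dir(station) if k[0]!='_'])
try: print(station.grasp_offset)
except Exception as e: print(e)
im=get_image('top')
save('topS.png',im,(320,190,470,300),5);save('topC.png',im,(195,165,320,270),6)
for n in ['spare1','packed1','crate','jar','caps_tub','tape_roll','counter','pull_grip']:
    for d in spot_in(n,'top'):
        e=d['extent'];print(n,round(d['score'],2),np.round(e),atz(ray_fixed('top',e[0],e[1]),60).round()[:2])
E
```

```text
['Unreachable', 'get_calibration', 'get_image', 'get_obs', 'goto', 'grasp_offset', 'grip', 'move_j', 'move_l', 'regions_of', 'sign_off', 'solve_ik', 'spot_in', 'wait']
18.700000000000003
spare1 0.98 [395. 215.  32.  29.] [ 589. -254.]
spare1 0.97 [396. 264.  28.  22.] [ 467. -249.]
spare1 0.88 [435. 238.  34.  23.] [ 530. -351.]
spare1 0.77 [351. 220.  25.  28.] [ 578. -142.]
spare1 0.64 [348. 276.  26.  27.] [ 442. -130.]
packed1 0.65 [255. 204.  24.  32.] [623.  99.]
packed1 0.57 [227. 208.  26.  27.] [615. 170.]
packed1 0.2 [336. 159.  34.  34.] [ 736. -110.]
jar 0.7 [227. 153.  29.  30.] [757. 170.]
jar 0.69 [395. 265.  30.  23.] [ 466. -246.]
caps_tub 0.58 [407. 163.  45.  37.] [ 724. -292.]
caps_tub 0.34 [224. 153.  28.  27.] [756. 178.]
tape_roll 0.91 [338. 158.  36.  34.] [ 738. -116.]
tape_roll 0.67 [348. 221.  28.  21.] [ 576. -135.]
counter 0.61 [135. 220.  53.  81.] [587. 399.]
pull_grip 0.51 [131. 250.  19.  23.] [512. 408.]
pull_grip 0.41 [349. 221.  23.  25.] [ 577. -137.]
```

View pics/topS.png

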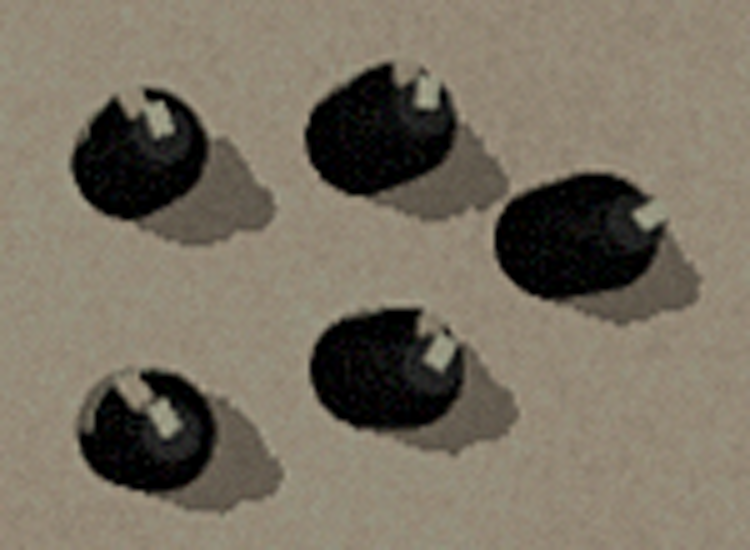

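View pics/topC.png

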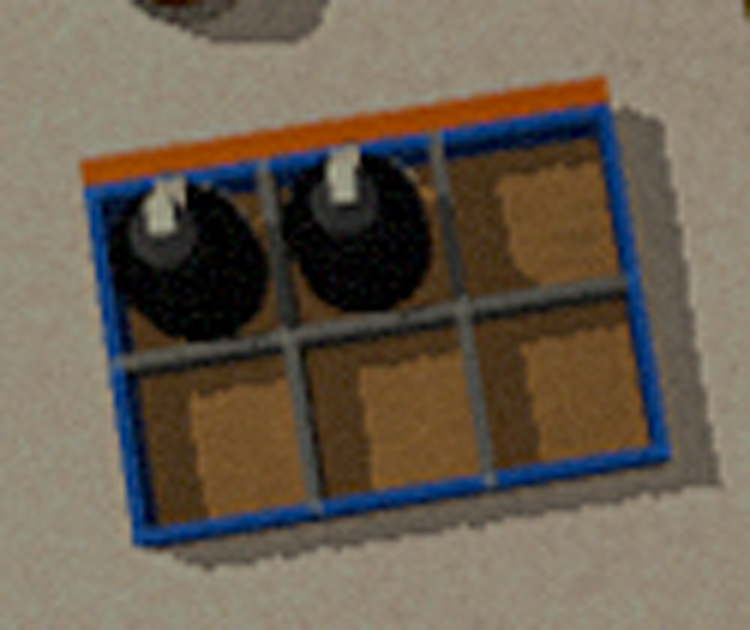

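Run:
```python
from h import *
pts=[(85,185),(608,108),(665,460),(135,545)]
W=np.array([atz(ray_fixed('top',195+a/6,165+b/6),50) for a,b in pts]);print(W.round(1),W.mean(0))
c=W.mean(0)
print(np.degrees(np.arctan2(*(W[0]+W[1]-W[2]-W[3])[:2][::-1])))
for yaw in [-90,0,90]: print(yaw,solve_ik([c[0],c[1],260],[180,0,yaw]))
goto([c[0]-0,c[1],270],[180,0,-90])
P=pose();im=get_image('wrist');save('wc.png',im);print(P)
import pickle;pickle.dump((P,im),open('wc.pkl','wb'))
for d in regions_of('crate','wrist'): print(d['score'],d['extent'])
for X in list(W): print(proj_wrist(P,[X[0],X[1],50]))
```

```text
[[648.  216.   50. ]
 [678.   -7.5  50. ]
 [527.2 -28.4  50. ]
 [495.2 193.6  50. ]] [587.13065123  93.41798081  50.        ]
8.112502084209263
-90 [ 2.27866111e+00  7.47779904e+00  9.50094407e+01 -2.54444375e-14
  7.75127602e+01  9.22786611e+01]
0 [ 2.27866111e+00  7.47779904e+00  9.50094407e+01 -2.54444375e-14
  7.75127602e+01  2.27866111e+00]
90 [ 2.27866111e+00  7.47779904e+00  9.50094407e+01 -2.54444375e-14
  7.75127602e+01 -8.77213389e+01]
(array([587.24831224,  92.62807106, 269.90207362]), array([[-1.08554480e-03, -9.99999403e-01, -1.26086016e-04],
       [-9.99999372e-01,  1.08557991e-03, -2.78680378e-04],
       [ 2.78817088e-04,  1.25783417e-04, -9.99999953e-01]]))
0.64 [268.9, 175.1, 209.5, 163.1]
0.5 [457.9, 190.3, 79.0, 53.4]
[165.92699355 132.4124443 ]
[363.17054793 105.26321066]
[373.25109848 232.95496483]
[192.27907935 257.47796498]
```

View pics/wc.png

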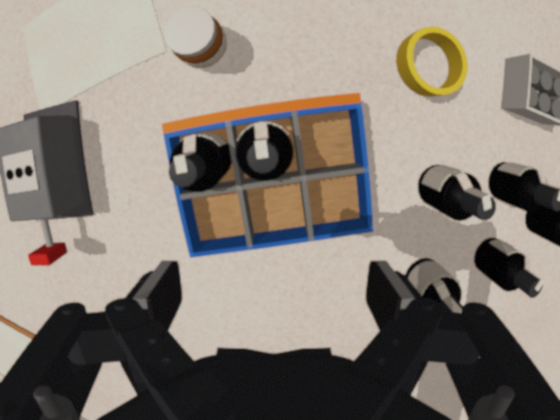

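Run:
```python
from h import *
import pickle;P,im=pickle.load(open('wc.pkl','rb'))
save('wcz.png',im,(155,85,385,265),3.3)
```

```text
(no output)
```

View pics/wcz.png

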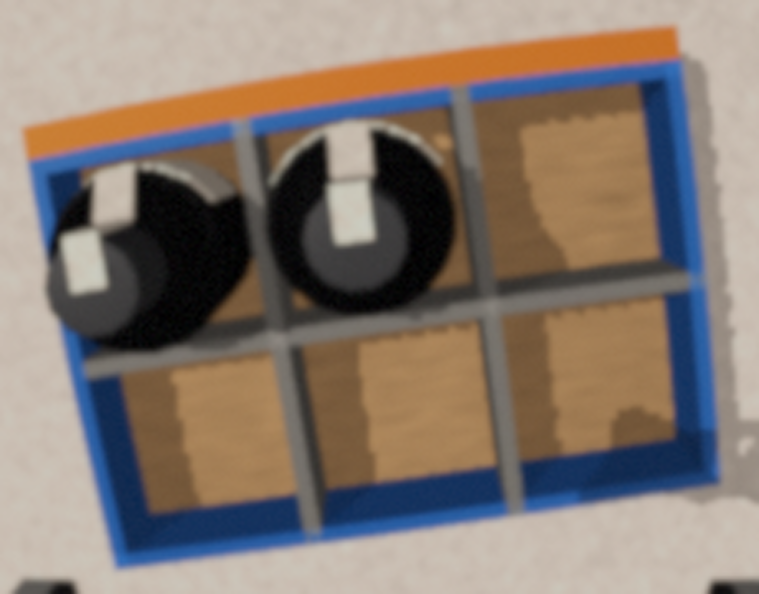

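Run:
```python
from h import *
import pickle;P,im=pickle.load(open('wc.pkl','rb'))
from scipy.optimize import least_squares
loc=np.array([[77,114],[77,-114],[-77,-114],[-77,114]])
uvw=[(155+(a+.5)/3.3-.5,85+(b+.5)/3.3-.5) for a,b in [(30,160),(682,62),(718,482),(118,566)]]
uvt=[(195+(a+.5)/6-.5,165+(b+.5)/6-.5) for a,b in [(85,185),(608,108),(665,460),(135,545)]]
def X(p):
    c,s=np.cos(p[2]),np.sin(p[2]);return [np.array([p[0]+c*a-s*b,p[1]+s*a+c*b,50]) for a,b in loc]
for nm,uv,f in [('w',uvw,lambda x:proj_wrist(P,x)),('t',uvt,lambda x:proj_fixed('top',x))]:
    r=least_squares(lambda p:np.concatenate([f(x)-u for x,u in zip(X(p),uv)]),[587,93,.14])
    print(nm,r.x[:2].round(1),np.degrees(r.x[2]).round(2),r.fun.round(1))
```

```text
w [588.4  95.6] 8.38 [-0.8 -0.5  0.6 -1.   1.2  1.  -1.   1. ]
t [588.3  94.5] 7.99 [-0.4  0.2  0.5 -0.5  0.7  0.2 -0.8  0.1]
```

```bash
cat >> h.py <<'E'
def fit_cap(P,im,x0,y0,zc=128.,dbg=None,r=22,sp=22):
    # rectify plane z=zc at 4 px/mm, 2*sp mm half-size
    H=40;s=4;n=2*H*s
    g=(np.arange(n)+.5)/s-H
    gx,gy=np.meshgrid(g,g)  # column->x , row->y
    c=get_calibration('wrist');M=c['mount'];p,R=P
    W=np.stack([gx+x0,gy+y0,np.full_like(gx,zc)],-1)
    q=((W-p)@R-M[:3,3])@M[:3,:3]
    th=np.arctan2(np.hypot(q[...,0],q[...,1]),q[...,2]);a=np.arctan2(q[...,1],q[...,0])
    mx=(c['cx']+c['fx']*th*np.cos(a)).astype(np.float32);my=(c['cy']+c['fx']*th*np.sin(a)).astype(np.float32)
    rect=cv2.remap(im,mx,my,cv2.INTER_CUBIC)
    if dbg: 
        save(dbg,rect,None,1.5)
    return rect,s,H
E
python3 - <<'E'
from h import *
pts=[(165,140),(430,110),(630,225),(435,365),(175,425)]
B=[atz(ray_fixed('top',320+a/5,190+b/5),128)[:2] for a,b in pts];print(np.round(B))
b=B[0]
move_l([b[0],b[1],270],None,speed=300)
move_l([b[0],b[1],200],None,speed=200)
P=pose();im=get_image('wrist');save('b1.png',im);print(P[0])
import pickle;pickle.dump((P,im,b),open('b1.pkl','wb'))
fit_cap(P,im,b[0],b[1],dbg='b1r.png')
for d in regions_of('spare1','wrist'): print(d['score'],d['extent'])
print(proj_wrist(P,[b[0],b[1],128]))
print(get_obs()['t'])
E
```

```text
[[ 576. -137.]
 [ 588. -263.]
 [ 532. -353.]
 [ 469. -258.]
 [ 443. -136.]]
[ 575.99073378 -135.50617141  199.96534012]
0.95 [479.2, 238.6, 97.1, 82.6]
0.92 [272.1, 197.6, 71.3, 76.1]
0.78 [405.6, 187.0, 94.3, 72.0]
0.65 [270.8, 315.7, 57.5, 74.4]
0.57 [374.3, 293.2, 51.8, 78.0]
[276.18237772 223.01784728]
4.9417
```

View pics/b1.png

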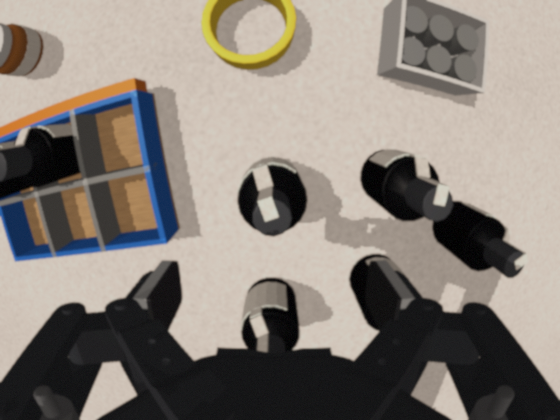

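View pics/b1r.png

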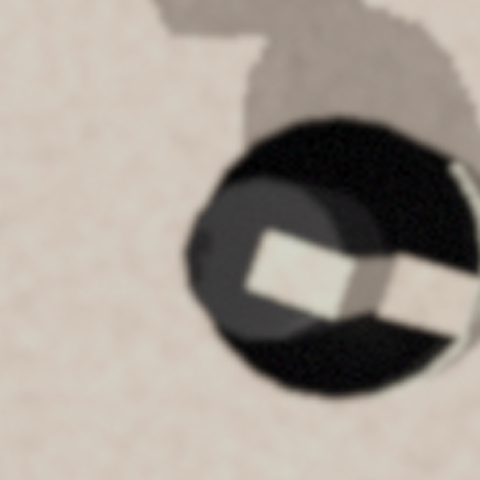

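```bash
cat >> h.py <<'E'
def find_cap(P,im,x0,y0,zc=128.,dbg=None):
    rect,s,H=fit_cap(P,im,x0,y0,zc)
    g=cv2.cvtColor(rect,cv2.COLOR_RGB2GRAY).astype(np.float32)
    h=15;n=2*h*s;a=(np.arange(n)+.5)/s-h;X,Y=np.meshgrid(a,a)
    mask=(np.hypot(X,Y)<13.5).astype(np.float32)
    def tm(y):
        c,sn=np.cos(np.radians(y)),np.sin(np.radians(y));u=c*X+sn*Y;v=-sn*X+c*Y
        t=np.where((u>-2.3)&(abs(v)<5.5),225,60).astype(np.float32)
        t=cv2.GaussianBlur(t,(0,0),2)
        m=cv2.matchTemplate(g,t,cv2.TM_SQDIFF,mask=mask);m=m/mask.sum()
        mn,_,loc,_=cv2.minMaxLoc(m);return mn,loc
    best=min((tm(y)+(y,) for y in range(0,360,6)),key=lambda z:z[0])
    best=min((tm(y)+(y,) for y in np.arange(best[2]-6,best[2]+6.1,.5)),key=lambda z:z[0])
    mn,loc,y=best
    cx=(loc[0]+n/2)/s-H+x0;cy=(loc[1]+n/2)/s-H+y0
    if dbg:
        r=rect.copy();k=lambda x,yy:(int((x-x0+H)*s),int((yy-y0+H)*s))
        cv2.circle(r,k(cx,cy),14*s,(255,0,0),1);cv2.line(r,k(cx,cy),k(cx+25*np.cos(np.radians(y)),cy+25*np.sin(np.radians(y))),(0,255,0),1)
        save(dbg,r)
    return cx,cy,(y+180)%360-180,np.sqrt(mn)
CR=(588.3,95.2,8.2)
def cell(a,b):
    t=np.radians(CR[2]);return np.array([CR[0]+np.cos(t)*a-np.sin(t)*b,CR[1]+np.sin(t)*a+np.cos(t)*b])
E
python3 - <<'E'
from h import *
import pickle
P,im,b=pickle.load(open('b1.pkl','rb'));print(find_cap(P,im,b[0],b[1],dbg='f1.png'))
P,im=pickle.load(open('wc.pkl','rb'))
for a,bb in [(37,74),(37,0)]:
    c=cell(a,bb);print(c,find_cap(P,im,c[0],c[1],zc=134,dbg='fp%d.png'%bb))
E
cd pics; python3 -c "
import cv2,numpy as np
cv2.imwrite('ff.png',np.hstack([cv2.resize(cv2.imread(f),(260,260)) for f in ['f1.png','fp74.png','fp0.png']]))"
```

```text
(np.float64(580.8811412468838), np.float64(-133.01576697195415), np.float64(21.0), np.float64(15.239447773217282))
[614.36717945 173.72071163] (np.float64(615.3671794493803), np.float64(173.9707116342803), np.float64(13.0), np.float64(25.84542911337878))
[624.92172054 100.47727055] (np.float64(627.1717205435881), np.float64(103.22727054710393), np.float64(6.5), np.float64(19.509046754606885))
```

View pics/ff.png

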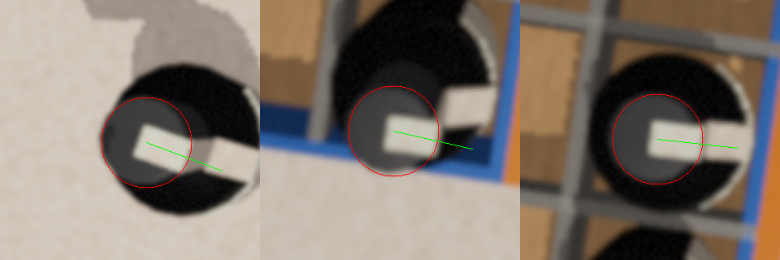

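```bash
cat >> h.py <<'E'
def rect_yaw(P,im,cx,cy,y,zc):
    rect,s,H=fit_cap(P,im,cx,cy,zc)
    g=cv2.cvtColor(rect,cv2.COLOR_RGB2GRAY)
    c,sn=np.cos(np.radians(y)),np.sin(np.radians(y))
    n=g.shape[0];a=(np.arange(n)+.5)/s-H;X,Y=np.meshgrid(a,a)
    thr=0.72*np.percentile(g[(np.hypot(X-6*c,Y-6*sn)<4)],70)
    m=((g>thr)&(np.hypot(X,Y)<15.5)).astype(np.uint8)
    k,l,st,ce=cv2.connectedComponentsWithStats(m)
    i=l[int((6*sn+H)*s),int((6*c+H)*s)]
    if i==0: return None
    pts=np.argwhere(l==i)[:,::-1].astype(np.float32)
    (px,py),(w,h),ang=cv2.minAreaRect(pts)
    cand=[ang+90*k for k in range(-4,5)];yy=min(cand,key=lambda q:abs((q-y+180)%360-180))
    return yy,w/s,h/s,((px+.5)/s-H+cx,(py+.5)/s-H+cy)
E
python3 - <<'E'
from h import *
import pickle
P,im,b=pickle.load(open('b1.pkl','rb'));f=find_cap(P,im,b[0],b[1]);print(rect_yaw(P,im,*f[:3],128))
P,im=pickle.load(open('wc.pkl','rb'))
for a,bb in [(37,74),(37,0)]:
    c=cell(a,bb);f=find_cap(P,im,c[0],c[1],zc=134);print(f,rect_yaw(P,im,*f[:3],134))
E
```

```text
(-339.86369705200195, 16.266033172607422, 10.507591247558594, (np.float64(586.2271266594814), np.float64(-130.91390311087017)))
(np.float64(615.3671794493803), np.float64(173.9707116342803), np.float64(13.0), np.float64(25.84542911337878)) (-352.30394887924194, 16.130413055419922, 10.780391693115234, (np.float64(621.2402988036283), np.float64(175.53464596045217)))
(np.float64(627.1717205435881), np.float64(103.22727054710393), np.float64(6.5), np.float64(19.509046754606885)) (-352.2348337173462, 17.621015548706055, 10.673942565917969, (np.float64(633.8048344046721), np.float64(104.00110477561955)))
```

```bash
cat >> h.py <<'E'
ZG=97.
def look(x,y,zc=128.,z=200.,dbg=None,yaw=-90):
    P=pose();im=get_image('wrist');f=find_cap(P,im,x,y,zc,dbg);r=rect_yaw(P,im,*f[:3],zc)
    yw=f[2] if r is None else (r[0]+180)%360-180
    return f[0],f[1],yw,f[3],f[2],(None if r is None else np.round(r[1:3],1))
def pick(x,y,tag):
    p,R=pose()
    if p[2]<255: move_l([p[0],p[1],265],None,speed=250)
    grip(70)
    move_l([x,y,265],[180,0,-90],speed=300); move_l([x,y,200],None,speed=200)
    m=look(x,y,dbg=tag+'.png');print('look',np.round(m[:5],1),m[5])
    return m
def grasp(m):
    x,y,by=m[:3];d=by-CR[2]
    g=-90+d/2
    move_l([x,y,180],[180,0,g],speed=150);move_l([x,y,ZG],None,speed=100)
    print('down',pose()[0].round(1),get_obs()['wrist_force'].round(1))
    grip(20,40);o=get_obs();print('grip',o['grip_width'].round(1),o['wrist_force'].round(1))
    move_l([x,y,275],None,speed=200)
    return -90-d/2
def place(c,gy):
    p,R=pose()
    move_l([c[0],c[1],275],[180,0,gy],speed=300)
    move_l([c[0],c[1],165],None,speed=200)
    print('above',pose()[0].round(1),get_obs()['wrist_force'].round(1),get_obs()['t'])
def lower(c,z=None):
    z=z or ZG+6.5
    f0=get_obs()['wrist_force']
    for zz in np.r_[np.arange(155,z+8,-10),z+8,z+4,z+2,z]:
        move_l([c[0],c[1],zz],None,speed=60)
        f=get_obs()['wrist_force']-f0
        if np.linalg.norm(f)>6: print('force',zz,f.round(1),get_obs()['tcp_pos'].round(1)); break
    return zz
def release(c):
    grip(52);p,R=pose();move_l([p[0],p[1],160],None,speed=120)
    move_l([p[0],p[1],206],None,speed=200)
    m=look(c[0],c[1],134.,dbg='pl.png');print('placed',np.round(m[:5],1),m[5],'want',np.round(c,1),'t',get_obs()['t'])
E
python3 - <<'E'
from h import *
import pickle
m=pick(580,-134,'p1')
gy=grasp(m);c=cell(37,-74);place(c,gy)
P=pose();im=get_image('wrist');save('hold1.png',im)
print(gy,c)
E
```

```text
look [ 580.8 -133.    19.4   14.4   20.5] [16.4 10.6]
down [ 581.5 -133.2   97.8] [-0.1  0.4 -0.6]Traceback (most recent call last):
  File "<stdin>", line 4, in <module>
  File "h.py", line 94, in grasp
    grip(20,40);o=get_obs();print('grip',o['grip_width'].round(1),o['wrist_force'].round(1))
                                         ^^^^^^^^^^^^^^^^^^^^^
AttributeError: 'float' object has no attribute 'round'
```

```bash
sed -i "s/o\['grip_width'\].round(1)/round(o['grip_width'],1)/" h.py
python3 - <<'E'
from h import *
o=get_obs();print(o['grip_width'],o['wrist_force'].round(1))
d=19.8-CR[2];p=o['tcp_pos']
move_l([581,-133,275],None,speed=200)
c=cell(37,-74);place(c,-90-d/2)
P=pose();im=get_image('wrist');save('hold1.png',im)
print(c,get_obs()['grip_width'])
E
```

```text
27.098745883729922 [-0.7 -0.7  1.9]
above [636.2  26.3 166.1] [ 0.  -0.5 -1.7] 10.6167
[635.47626164  27.23382946] 27.147235681978444
```

View pics/hold1.png

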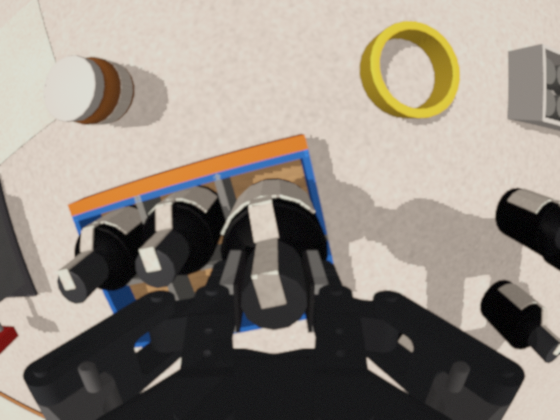

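Run:
```python
from h import *
c=cell(37,-74)
m=look(c[0],c[1],zc=pose()[0][2]+31,dbg='hr.png');print(np.round(m[:5],1),m[5],pose()[0])
lower(c);print(pose()[0].round(1),get_obs()['wrist_force'].round(1))
save('low1.png',get_image('wrist'))
```

```text
[ 619.5   43.7 -104.7   34.2  -99.5] [18.1 12.9] [637.38052548  26.66045707 167.79223166]
[635.9  27.1 103.8] [ 0.8 -0.7 -1.1]
```

View pics/low1.png

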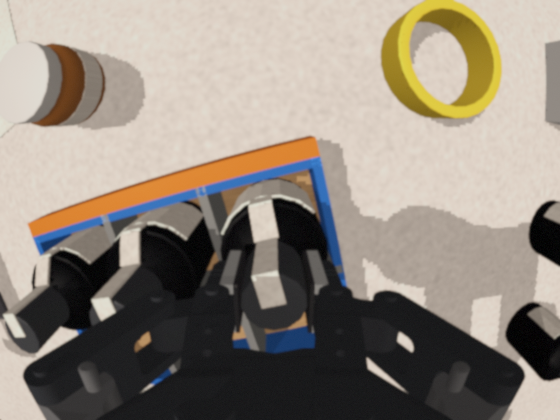

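Run:
```python
from h import *
c=cell(37,-74);release(c)
save('after1.png',get_image('wrist'))
```

```text
placed [635.2  27.7   8.5  12.    7.5] [16.3 10.5] want [635.5  27.2] t 14.775
```

View pics/after1.png

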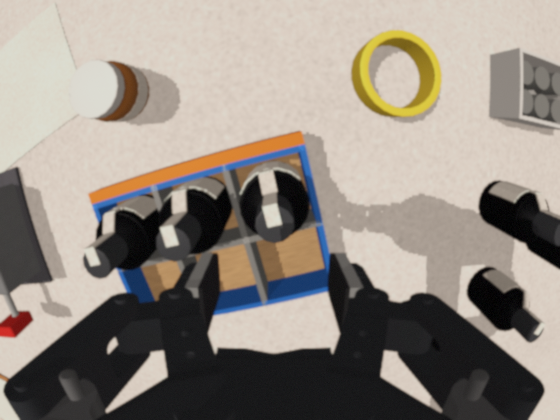

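```bash
cat >> h.py <<'E'
def cycle(x,y,c,tag):
    m=pick(x,y,tag)
    if m[3]>22: print('BAD fit');return
    if np.hypot(m[0]-x,m[1]-y)>5:
        m=pick(m[0],m[1],tag+'b')
        if m[3]>22: print('BAD fit');return
    gy=grasp(m)
    w=get_obs()['grip_width'];print('w',round(w,1))
    if abs(w-27.1)>1.5: print('BAD grip');return
    place(c,gy);z=lower(c)
    print('low',z,pose()[0].round(1))
    if z>ZG+11: print('STUCK');return
    release(c)
E
python3 - <<'E'
from h import *
get_image('top')
for d in spot_in('spare1','top'):
    e=d['extent'];print(round(d['score'],2),np.round(e),atz(ray_fixed('top',e[0],e[1]),60).round()[:2])
cycle(446,-134,cell(-37,-74),'p2')
save('after2.png',get_image('wrist'))
E
```

```text
0.88 [286. 201.  21.  20.] [629.  20.]
0.85 [395. 214.  36.  32.] [ 592. -254.]
0.74 [436. 238.  34.  28.] [ 530. -354.]
0.56 [395. 264.  30.  26.] [ 469. -246.]
0.36 [254. 223.  95.  74.] [576. 101.]
look [ 442.  -131.    29.4   25.3   31.5] [16.3 10.5]
BAD fit
```

View pics/after2.png

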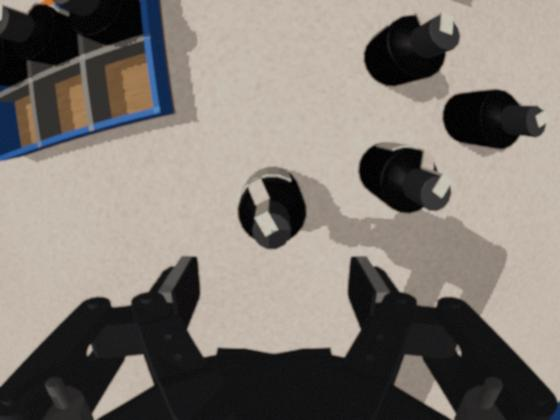

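Run:
```python
from h import *
m=look(442,-131,dbg='p2c.png');print(np.round(m[:5],1),m[5])
import cv2
```

```text
[ 442.  -131.    29.4   24.5   31.5] [16.3 10.5]
```

View pics/p2c.png

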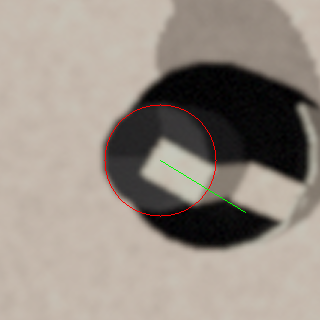

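```bash
sed -i 's/m\[3\]>22/m[3]>30/' h.py
python3 - <<'E'
from h import *
cycle(442,-131,cell(-37,-74),'p2')
save('after2.png',get_image('wrist'))
E
```

```text
look [ 441.8 -131.    29.2   24.2   30. ] [16.3 10.5]
down [ 442.4 -131.3   97.7] [ 0.1  0.1 -0.6]
grip 27.0 [-0.2 -0.9  1.6]
w 26.8
above [562.8  15.9 166.1] [ 0.5 -0.2 -1. ] 22.925
low 103.5 [562.6  16.6 103.7]
placed [562.   17.2   8.1  12.1   8.5] [16.4 10.6] want [562.2  16.7] t 26.9333
```

View pics/after2.png

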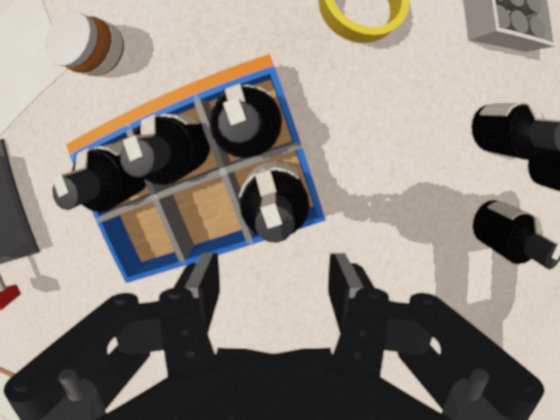

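Second bottle stands in its cell. Next two.

Run:
```python
from h import *
cycle(468,-252,cell(-37,0),'p3')
save('after3.png',get_image('wrist'))
```

```text
look [ 470.5 -254.8  -30.3   26.3  -31.5] [10.5 15.9]
down [ 471.1 -255.2   97.7] [-0.3  0.9  0.5]
grip 26.8 [ 0.3 -0.8  3.3]
w 26.4
above [552.6  89.4 166.1] [ 0.4  0.8 -2.8] 34.3083
low 103.5 [552.2  89.9 103.8]
placed [551.9  90.2   8.4  12.2   7. ] [16.3 10.6] want [551.7  89.9] t 38.3167
```

View pics/after3.png

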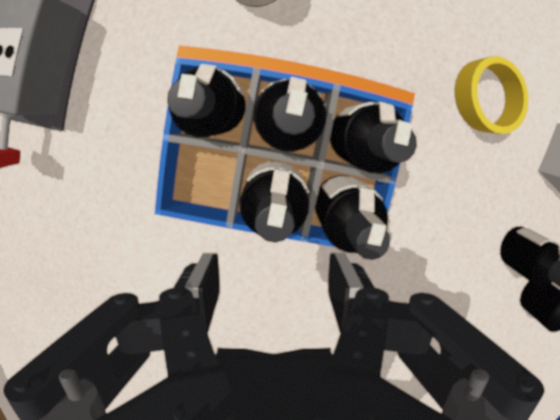

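Run:
```python
from h import *
cycle(592,-260,cell(-37,74),'p4')
save('after4.png',get_image('wrist'))
```

```text
look [ 591.8 -257.8   -8.5   29.2   -9. ] [10.4 15.9]
down [ 592.5 -258.1   97.9] [-1.1 -0.3  0.7]
grip 27.1 [-0.3  0.   3. ]
w 26.8
above [542.2 162.8 166. ] [ 0.8 -0.5 -1.1] 45.9667
low 103.5 [541.6 163.2 103.8]
placed [541.4 163.4   8.1  12.    8. ] [16.3 10.6] want [541.1 163.2] t 49.975
```

View pics/after4.png

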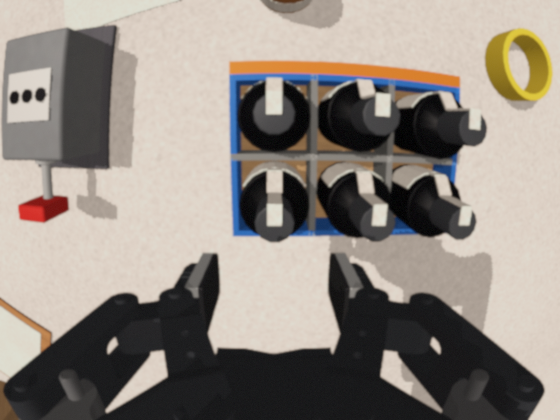

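Run:
```python
from h import *
p,R=pose();move_l([p[0],p[1],270],None,speed=250)
move_l([500,385,270],None,speed=300)
P=pose();im=get_image('wrist');save('h0.png',im)
import pickle;pickle.dump((P,im),open('h0.pkl','wb'))
for n in ['pull_grip','counter']:
  for d in regions_of(n,'wrist'): print(n,round(d['score'],2),d['extent'])
```

```text
pull_grip 0.61 [249.0, 171.5, 44.4, 54.2]
counter 0.58 [259.7, 103.5, 100.8, 185.8]
```

View pics/h0.png

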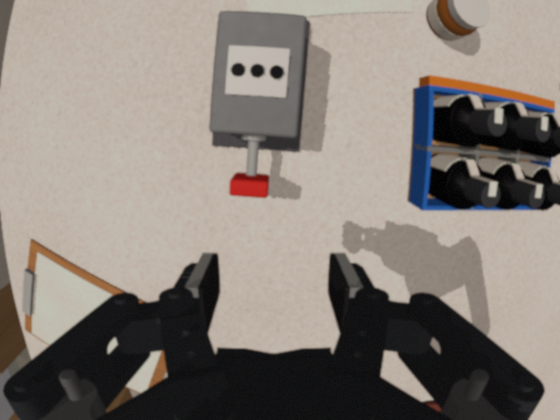

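Run:
```python
from h import *
import pickle;P,im=pickle.load(open('h0.pkl','rb'))
save('h0z.png',im,(200,0,320,210),3.5 if 0 else 2.8)
hsv=cv2.cvtColor(im,cv2.COLOR_RGB2HSV)
m=((hsv[...,1]>160)&((hsv[...,0]<6)|(hsv[...,0]>174))).astype(np.uint8);m[260:]=0
rect,s,H=fit_cap(P,im,540,405,90);save('hr.png',rect,None,1.8)
```

```text
(no output)
```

View pics/hr.png

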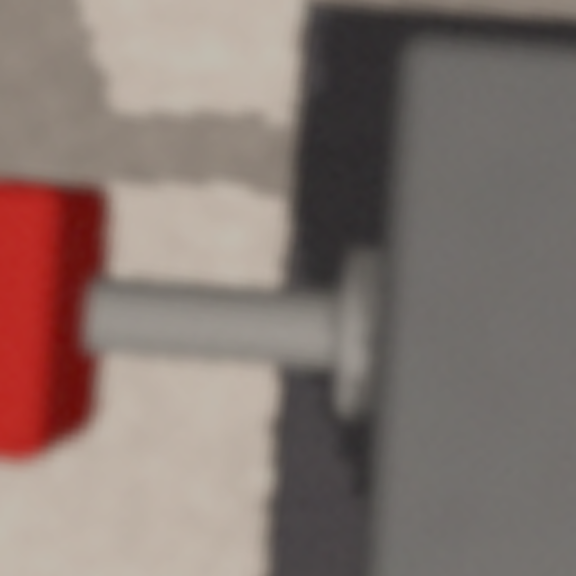

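View pics/h0z.png

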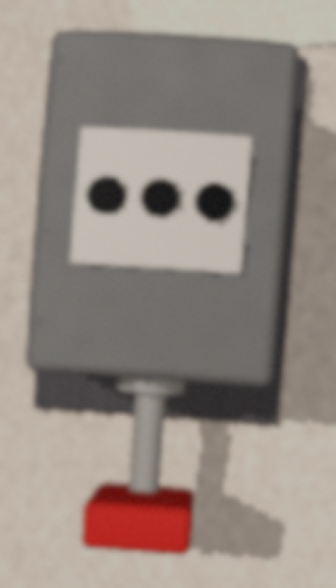

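Run:
```python
from h import *
grip(80)
move_l([498,410,270],[180,0,-87],speed=250)
move_l([498,410,170],None,speed=200)
P=pose();im=get_image('wrist')
rect,s,H=fit_cap(P,im,498,410,90);save('hr2.png',rect,None,1.8);save('h2.png',im);print(get_obs()['t'])
```

```text
52.825
```

View pics/hr2.png

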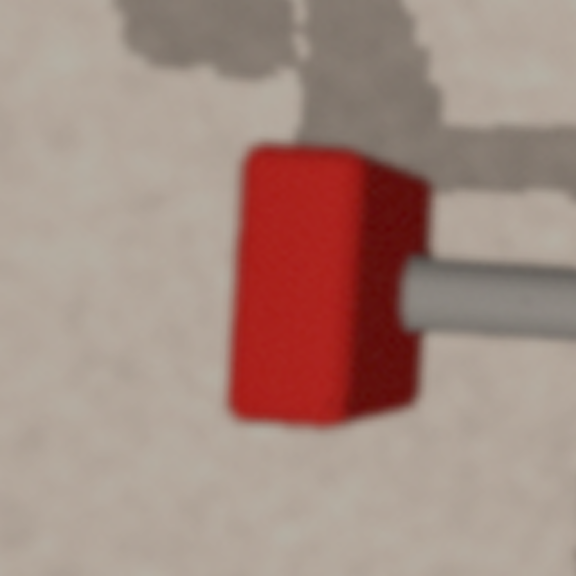

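View pics/h2.png

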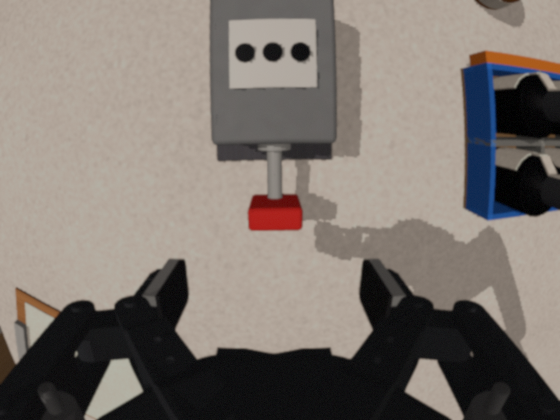

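Run:
```python
from h import *
yaw=3.3;d=-np.array([np.cos(np.radians(yaw)),np.sin(np.radians(yaw)),0])
h=np.array([499.2,409.5,56.])
move_l([h[0],h[1],110],[180,0,-90+yaw],speed=150)
move_l(h,None,speed=80)
grip(30,90);o=get_obs();print(o['grip_width'],o['wrist_force'].round(1))
h=np.array([499.2,409.5,56.])
f0=o['wrist_force']
for s in [10,30,50,57,59,60,61,62,63,64,65]:
    move_l(h+d*s,None,speed=60 if s<58 else 20);o=get_obs()
    f=o['wrist_force']@d;print(s,round(f,1),((o['tcp_pos']-h)@d).round(1))
    if s>58 and abs(f)>22: break
save('pull.png',get_image('wrist'));print(get_obs()['t'])
```

```text
38.73593684821729 [-1.5 -3.7  6.2]
10 -2.9 8.5
30 -4.6 27.9
50 -7.1 47.4
57 -7.2 54.3
59 -7.1 56.0
60 -6.6 57.0
61 -6.4 57.9
62 -6.6 58.9
63 -7.9 59.6
64 -10.2 59.6
65 -12.9 59.6
58.0083
```

View pics/pull.png

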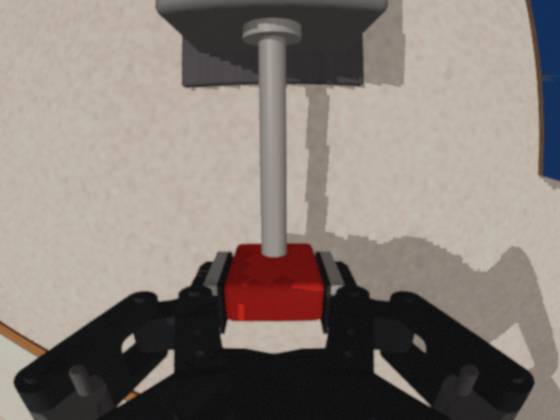

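Clearly at the stop (TCP stalls while the force climbs). Hold, then release.

Run:
```python
from h import *
wait(1.1)
o=get_obs();print(o['tcp_pos'],o['wrist_force'].round(1),o['t'])
grip(80)
wait(0.5)
p,R=pose();move_l([p[0],p[1],200],None,speed=150)
move_l([500,385,270],[180,0,-90],speed=250)
wait(.5)
save('end_w.png',get_image('wrist'));save('end_t.png',get_image('top'),(100,80,470,320),2.1);
# crate check
move_l([588,93,270],None,speed=250)
P=pose();im=get_image('wrist');save('end_c.png',im)
for a in (37,-37):
  for b in (74,0,-74):
    c=cell(a,b);f=find_cap(P,im,c[0],c[1],134.);r=rect_yaw(P,im,*f[:3],134.)
    print(a,b,c.round(1),np.round(f,1),None if r is None else round((r[0]+180)%360-180,1))
print(get_obs()['t'])
```

```text
[439.76728311 405.18001242  57.11676007] [13.  -4.4 -3. ] 59.1083
37 74 [614.4 173.7] [615.4 174.   13.   24.9] 8.1
37 0 [624.9 100.5] [627.2 103.2   6.5  17.6] 7.8
37 -74 [635.5  27.2] [635.2  27.7   7.5  17.4] 9.1
-37 74 [541.1 163.2] [541.4 162.7  13.   24.6] 8.6
-37 0 [551.7  89.9] [552.2  89.9   8.5  18.9] 8.1
-37 -74 [562.2  16.7] [562.7  17.2   8.   28.5] 7.6
63.7583
```

View pics/end_w.png

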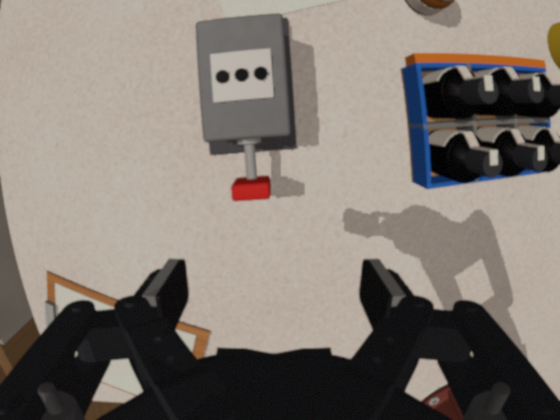

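View pics/end_c.png

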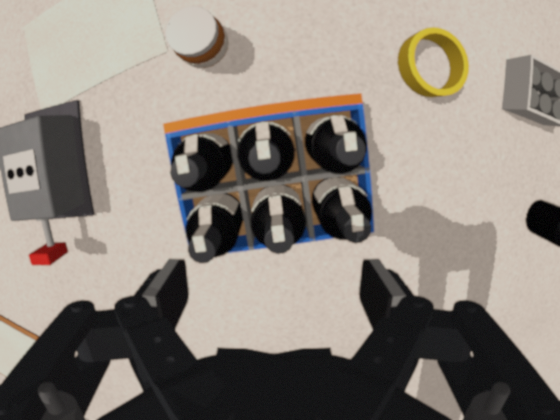

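View pics/end_t.png

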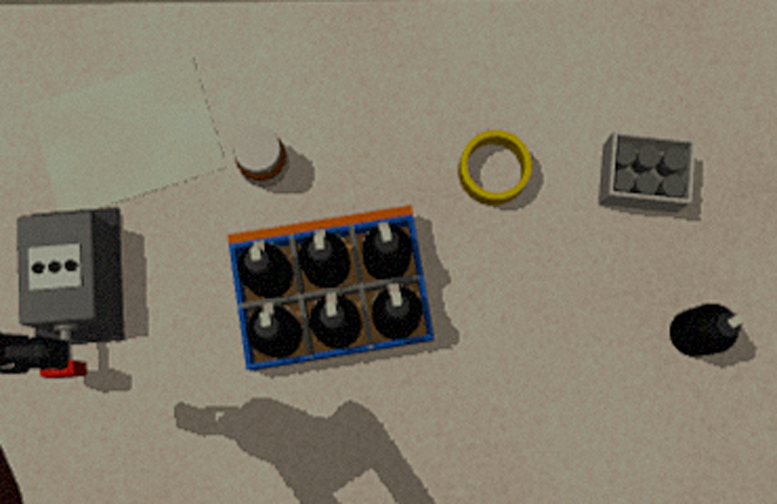

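```bash
python3 -c "
from station import *
sign_off()"
```

```text
the job is handed in; nothing more can be done
```

The four empty cells each got a spare bottle, and the case is logged on the counter. I handed the job in at about 64 s of robot time; `sign_off` gives no verdict.

- **Bottles:** In the last wrist picture all six stand in their cells. Their labels read 7.6 to 9.1°, against the crate's fitted 8.2°. The four I placed are within about 1 mm of their cell centres. The two already packed have not moved.
- **Handle:** I pulled it to its stop, where the arm stalled at 59.6 mm while the force rose, and held it there for just over a second. After I let go, the pictures show it back home.
- **Other objects:** The tape roll, jar and tub look unmoved in the pictures, though I did not measure them. The fifth spare is still standing on the bench.
- **Check that failed:** I tried to measure the first bottle while it was in the gripper, but the fingers upset the reading. I ignored it and checked the bottle after placing instead.
- **Threshold changed:** The fit limit for finding a cap was too strict for the second bottle, whose cap was partly in shadow. I checked that one against the picture and then loosened the limit for the rest.

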